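# Sweep the offcuts off the carving board into the scrap tray

### The job

Clear the carving board: with your fingertips, gently sweep the three small wooden offcuts across the board and off its end into the open scrap tray that stands there. Only push them; do not pinch, press down on or lift them. Leave the little dish and the gouge where they lie.

Things in the scene. Friction and masses are not known exactly. Their poses are not given: they have to be found in the camera images.
- board: Thick carving board of brown wood, fixed, flat and without a rim: 240 mm along its x, 340 mm along its y, 40 mm high. Origin: centre of its underside on the bench (z = 0), so its top is at z = 0.040. Its two ends are at y = -170 and +170 mm in its own frame; it may stand turned by up to 0.25 rad.
- tray: Open scrap tray of plywood, fixed: 240 mm along its x (as wide as the board), 130 mm along its y, 36 mm high, walls and floor 4 mm. Origin: centre of its underside on the bench. It stands lengthwise against one end of the board (at the board's y = +238 or -238 mm, axes parallel to the board's), with a gap of 3 mm, its rim 4 mm below the board's top, so that what is pushed off that end drops in.
- case: Closed low wooden case (dark, flat lid), fixed, as large as the tray (240 x 134 x 36 mm), against the other end of the board. Origin: centre of its underside. Not for scraps.
- plug: Offcut: round plug of pale wood, 36 mm across, 22 mm high, standing on its flat face on the board, 13 to 25 g. Origin: centre of its underside.
- plug_mid (a point): Middle of the plug, 11 mm above its underside.
- block: Offcut: plain block of pale wood, 40 x 26 x 20 mm high, lying on the board at any yaw, 13 to 25 g. Origin: centre of its underside.
- block_mid (a point): Middle of the block, 10 mm above its underside.
- notched: Offcut: L-shaped (notched) block of pale wood, about 36 x 34 x 22 mm high, lying on the board at any yaw, 13 to 25 g: a bar 36 x 18 mm along its x on the -y side, an arm 18 x 16 mm on the +y side at -x. Origin: on its underside, near the middle of the 36 x 34 mm outline.
- notched_mid (a point): Middle of the notched block, 11 mm above its underside. The three offcuts lie in the half of the board on the robot's side (-x), one near each end and one near the middle of its length, in any order; two neighbours' middles are at least 85 mm apart along the board's length. No part of any offcut is further than 25 mm from its middle, level.
- dish: Small round turned dish of pale wood (its face browner inside a pale rim) lying on the far half (+x) of the board, at least 45 mm from the offcuts' middles to its rim measured along the board's x: 80 mm across, 18 mm high, loose. Origin: centre of its underside. To be left alone.
- gouge: Carving gouge lying on the far half (+x) of the board beside the dish, roughly along the board's y: 141 mm long from y = -73 to +68 mm in its frame, wooden handle 22 mm wide and 20 mm high on the -y side, steel blade on the +y side, loose. Origin: on its underside. To be left alone.

How it is judged (in metres and radians):
At the end, for the whole second after the job is handed in: The middles of all three offcuts lie inside the tray's outline (within 118 mm along its x and 63 mm along its y of its centre) and lower than 42 mm above the bench, at rest (under 0.03 m/s); the dish and the gouge are within 15 mm of where they started (x of plug_mid in the frame of tray between -0.118 and 0.118 m and y of plug_mid in the frame of tray between -0.063 and 0.063 m and z of plug_mid in the frame of tray between 0 and 0.042 m and linear speed of each of plug, block, notched below 0.03 m/s and x of block_mid in the frame of tray between -0.118 and 0.118 m and y of block_mid in the frame of tray between -0.063 and 0.063 m and z of block_mid in the frame of tray between 0 and 0.042 m and x of notched_mid in the frame of tray between -0.118 and 0.118 m and y of notched_mid in the frame of tray between -0.063 and 0.063 m and z of notched_mid in the frame of tray between 0 and 0.042 m and distance of each of dish, gouge from where it was at the start of the episode below 0.015 m); the robot touches nothing.
It fails at once if an offcut is lifted: its middle rises more than about 22 mm above where it lay on the board (height (world z) of any of plug_mid, block_mid, notched_mid above 0.073 m).
It fails at once if an offcut on the board is pinched or pressed hard: the fingers bear on it with more than 15 N ((contact force between the fingers and plug above 15 N and height (world z) of plug_mid above 0.045 m and y of plug_mid in the frame of board between -0.165 and 0.165 m) or (contact force between the fingers and block above 15 N and height (world z) of block_mid above 0.045 m and y of block_mid in the frame of board between -0.165 and 0.165 m) or (contact force between the fingers and notched above 15 N and height (world z) of notched_mid above 0.045 m and y of notched_mid in the frame of board between -0.165 and 0.165 m)).
It fails at once if the dish or the gouge is disturbed (moved more than 15 mm) (distance of any of dish, gouge from where it was at the start of the episode above 0.015 m).
It also fails if it takes over 64 s, if anything falls off the work surface, if the arm or the gripper's body presses on something with over 40 N, if the wrist force passes 120 N, or if a joint passes its speed limit or range.

### The arm

A 6-joint arm with a two-finger parallel gripper is mounted at the origin on the work surface. World frame = base frame: x ahead of the robot, y to its left, z up, the work surface at z = 0. Lengths are in mm, angles in rad, forces in N, time in s.
With the tool pointing down it reaches from about 325 to 850 mm from the base axis. Payload 15.5 kg.
Tool frame: the origin (TCP) lies at the very end of the fingers, on their centre line; the grasp point (between the pads) lies 19 mm behind it; z points along the fingers, y is the line along which they close (so a half turn about z gives the same grasp; the last joint's range is limited). The gripper opens to 91 mm and grips with 3 to 60 N. Pads are 32 mm wide; open, the fingers measure 118 mm over their backs; the gripper's body (76 mm by 178 mm) begins 60 mm behind the grasp point.
Start: joints at [1.169, 0.494, 1.345, -0, 1.302, -0.096], TCP at [188.751, 595.818, 213.915] pointing down, gripper open.
Joint ranges: [-2.91, 2.91], [-0.82, 2.16], [0.22, 2.67], [-1.22, 4.37], [0.12, 2.79], [-3.08, 3.08]. Speed limits (rad/s): [1.89, 1.89, 2.57, 3.01, 3.01, 3.01].

### API

Orientations are given as a unit quaternion [w, x, y, z].
In Python, from plant import robot gives the robot as it stands.
- The arm moves only by the tool steer_hand, called after ">>>" by a JSON object that holds its "name" and its "arguments", one argument or row to a line. Schema: {"type":"object","properties":{"deltas":{"type":"array","items":{"type":"array","prefixItems":[{"type":"array","items":{"type":"number"},"minItems":3,"maxItems":3},{"type":"array","items":{"type":"number"},"minItems":3,"maxItems":3},{"type":"number"}],"minItems":3,"maxItems":3},"minItems":1,"maxItems":12},"grip_n":{"type":"number"},"only":{"type":"string"},"quiet":{"type":"boolean"},"lines":{"type":"string"}},"required":["deltas"],"additionalProperties":false}. deltas is a list of rows, 1 to 12 of them, each written [[rx, ry, rz], [dx, dy, dz], opening]: a rotation vector rx, ry, rz in parts of the range, where 1.0 means pi rad, then dx, dy, dz in fractions of the full range, 1 being 750 mm, then the finger opening in mm; each row is the pose to reach, as a shift and turn from the pose commanded when the call began, along the tool's axes at that moment; what a row does not reach only later rows make up. A row lasts 1/8 s, in which the tool goes at most 62.5 mm and 0.188 rad, less where a joint would pass 70% of its speed; a pose out of reach is approached as far as the arm can. The fingers move at their own pace and stop on an object; grip_n is the grip in N (left out, the last holds). Time passes only in rows, so rows that do not move let the fingers close. The tool returns the time, the measured TCP pose, the force, the opening and the grip force at its end. only (a regular expression) keeps the lines of the reply that match it, lines (a string "A,B") keeps lines A to B, and quiet returns only ok. Shift and turn numbers lie between -1 and 1, and a call with a number outside is refused. Input that does not fit is refused with a message, and nothing moves.
- robot.get_state(): the state, without advancing time (a new reading comes with each control period).
- robot.read_camera(name): name is "scene" or "side" or "wrist"; returns a dict with "img" (400x640x3 uint8, red, green, blue), "fx", "fy", "cx", "cy" (pixels), "pose" (4x4, takes a point from camera to world coordinates). Camera axes: x right, y up, looking along -z (the intrinsics and any distortion apply to the point x, -y, -z); pixel columns grow to the right and rows downward; lengths in mm; the calibration is good to about 2 mm. A picture is of the moment at which its call begins. There is no depth.
- robot.close_job(): hands the job in; it is judged then, once.
The state is a dict: "time_s": time; "q": joint angles; "qvel": joint speeds; "joint_torque": joint torques, N m; "eef_pos": TCP position; "eef_rot": TCP orientation; "ft_force": force on the tool from outside, world axes, zero at the start; "wrist_torque": the same for the moment, N m; "grip_width": finger opening in mm; "gripper_force": force on a finger pad.
Only numpy, scipy, OpenCV 4.12 (cv2) and the standard library are available. Lean on these libraries where they do the work, as an engineer would, in place of code of your own. Each camera call takes 0.05 s, during which the arm holds its last target. There are 200 camera calls.

## Working session

There is one attempt and no reset: what is moved stays moved. The work goes in short steps, Python scripts to look and compute and a tool call to move; the robot and the scene stay as the last step left them, time stands still between calls to the robot, and variables do not carry over. Pictures are saved under pics/ and viewed, at most 12 in all, crops included, and the job is handed in when it is done.

```bash
mkdir -p pics; ls; python3 - <<'E'
from plant import robot
import cv2
for n in ("scene","side","wrist"):
    c=robot.read_camera(n); print(n,c["fx"],c["fy"],c["cx"],c["cy"],c["pose"].round(3).tolist(),[k for k in c])
    cv2.imwrite(f"pics/{n}0.png",c["img"][:,:,::-1])
s=robot.get_state();print(s["time_s"],s["eef_pos"],s["eef_rot"],s["grip_width"])
E
```

```text
pics
plant.py
scene 417.4873982235953 417.4873982235953 314.8618982051705 203.7144667375374 [[0.846, -0.399, 0.355, 870.936], [0.534, 0.613, -0.582, -452.432], [0.015, 0.682, 0.731, 642.626], [0.0, 0.0, 0.0, 1.0]] ['img', 'fx', 'fy', 'cx', 'cy', 'pose']
side 367.9852119604585 367.9852119604585 319.24278393658136 201.6369474860249 [[0.997, 0.055, -0.048, 561.434], [-0.072, 0.64, -0.765, -543.718], [-0.012, 0.766, 0.642, 543.062], [0.0, 0.0, 0.0, 1.0]] ['img', 'fx', 'fy', 'cx', 'cy', 'pose']
wrist 283.84850151113517 283.84850151113517 317.68095030756496 200.22947949527438 [[0.301, -0.926, -0.227, 124.715], [0.954, 0.292, 0.073, 616.826], [-0.002, -0.238, 0.971, 383.477], [0.0, 0.0, 0.0, 1.0]] ['img', 'fx', 'fy', 'cx', 'cy', 'pose']
0.15 [188.6355612  595.55962215 213.47215414] [-1.24816048e-04  1.52795037e-01  9.88257787e-01 -4.55297734e-04] 91.22593732476479
```

View pics/scene0.png

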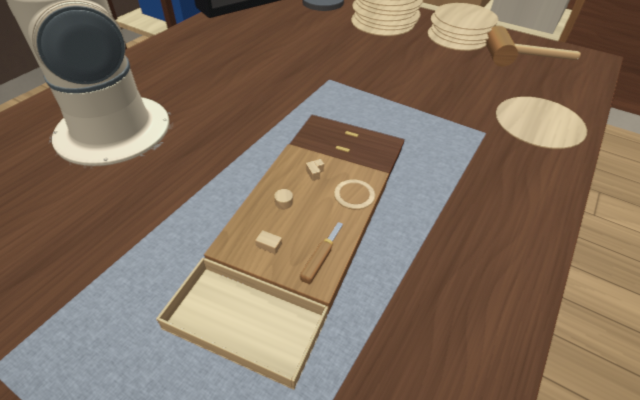

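View pics/side0.png

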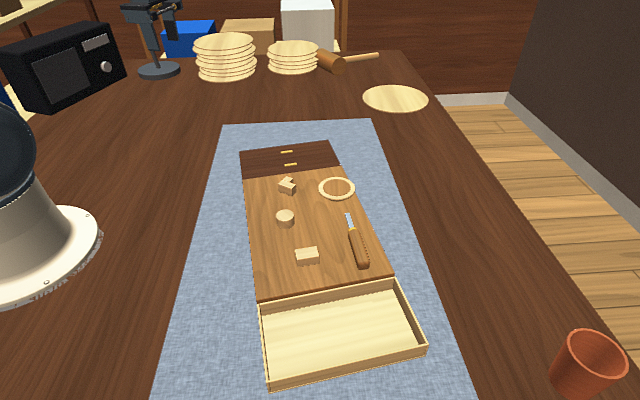

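The tray stands at the board's near (−y world) end and the case at the far end. The offcuts, in scene pixels, are block (268,241), plug (284,198) and notched (315,169). The dish is at (355,194) and the gouge runs (305,278)–(340,225). I'll enlarge both views.

```bash
python3 - <<'E'
import cv2
for n,(x,y) in {"scene":(190,105),"side":(230,135)}.items():
    w=220 if n=="scene" else 200
    h=200 if n=="scene" else 165
    im=cv2.imread(f"pics/{n}0.png")[y:y+h,x:x+w]
    s=3
    cv2.imwrite(f"pics/{n}0c.png",cv2.resize(im,None,fx=s,fy=s,interpolation=cv2.INTER_CUBIC))
E
```

```text
(no output)
```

View pics/scene0c.png

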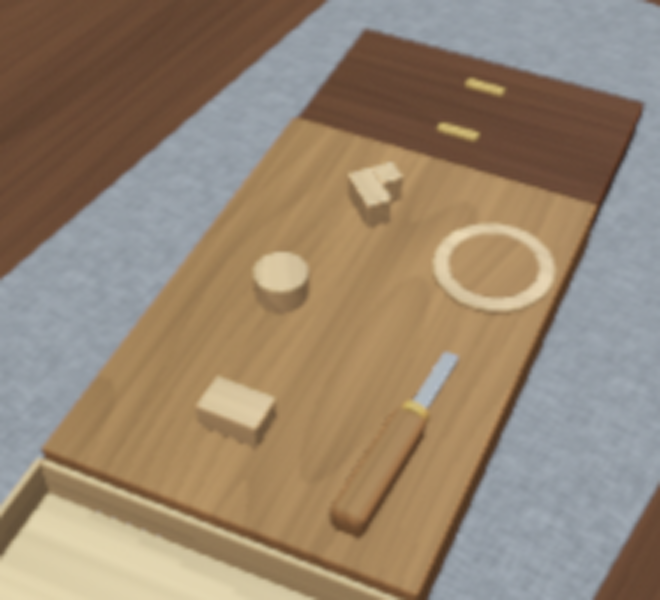

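View pics/side0c.png

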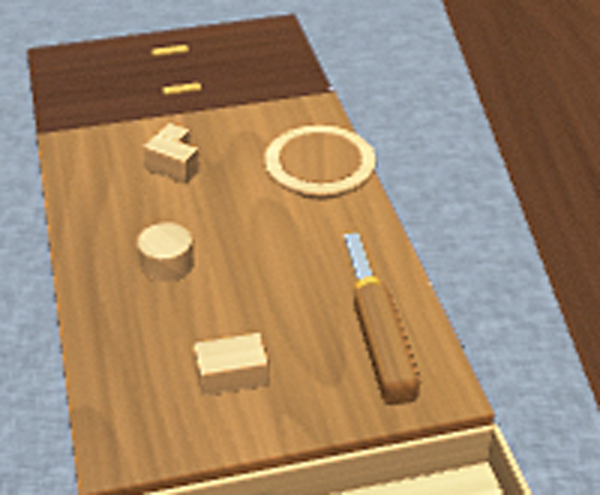

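The crops (3×; scene offset 190,105; side offset 230,135) show, as scene / side:
- **Board corners:** A(43,455)/(78,493), B(415,597)/(494,417), C(299,119)/(38,132), D(597,203)/(331,92).
- **Plug top:** (281,273)/(165,241).
- **Block top:** (236,405)/(231,357).
- **Notched top:** (377,184)/(172,143).
- **Dish:** (494,267)/(320,160).
- **Gouge:** handle end (348,520)/(402,390), blade tip (450,355)/(352,235).

```bash
cat > geo.py <<'E'
import numpy as np, cv2
from plant import robot
def ray(c,u,v):
    d=np.array([(u-c["cx"])/c["fx"],-(v-c["cy"])/c["fy"],-1.]); P=np.array(c["pose"]); d=P[:3,:3]@d
    return P[:3,3],d/np.linalg.norm(d)
def tri(rs):
    A=sum(np.eye(3)-np.outer(d,d) for o,d in rs); b=sum((np.eye(3)-np.outer(d,d))@o for o,d in rs)
    x=np.linalg.solve(A,b); return x,[np.linalg.norm(np.cross(x-o,d)) for o,d in rs]
def plane(o,d,z): return o+d*(z-o[2])/d[2]
E
python3 - <<'E'
from geo import *
S=robot.read_camera("scene");T=robot.read_camera("side")
pts=dict(A=(43,455,78,493,40),B=(415,597,494,417,40),C=(299,119,38,132,40),D=(597,203,331,92,40),plug=(281,273,165,241,62),block=(236,405,231,357,60),notched=(377,184,172,143,62),dish=(494,267,320,160,58),handle=(348,520,402,390,55),tip=(450,355,352,235,46))
R={}
for k,(a,b,c,d,z) in pts.items():
    f=lambda v,o:(v+.5)/3-.5+o
    r1=ray(S,f(a,190),f(b,105));r2=ray(T,f(c,230),f(d,135))
    x,e=tri([r1,r2]);R[k]=(plane(*r1,z)+plane(*r2,z))/2
    print(k,x.round(1),np.round(e[0],1),"plane",plane(*r1,z)[:2].round(1),plane(*r2,z)[:2].round(1))
c=sum(R[k] for k in "ABCD")/4
v=R["C"]+R["D"]-R["A"]-R["B"];yaw=np.arctan2(-v[0],v[1])
print("centre",c.round(1),"yaw",yaw)
M=np.array([[np.cos(yaw),np.sin(yaw)],[-np.sin(yaw),np.cos(yaw)]])
for k in R: print(k,(M@(R[k]-c)[:2]).round(1))
print(robot.get_state()["eef_pos"],robot.get_state()["eef_rot"])
E
```

```text
A [ 479.4 -182.5   38.3] 2.5 plane [ 482.5 -185.6] [ 478.5 -180.9]
B [ 713.9 -147.3   39.2] 0.3 plane [ 713.9 -147.4] [ 713.7 -148.3]
C [427.5 157.2  36. ] 0.9 plane [431.2 152. ] [428.  152.9]
D [659.7 196.5  33.9] 0.6 plane [661.4 190.7] [658.6 186.7]
plug [527.   -5.7  62.4] 0.2 plane [526.6  -5.2] [527.1  -5.6]
block [ 565.1 -105.9   58.4] 0.5 plane [ 565.6 -106.3] [ 565.3 -108. ]
notched [532.  102.3  60.7] 0.2 plane [532.7 101.2] [532.2 100.3]
dish [637.5  78.9  56.5] 0.6 plane [637.7  78.3] [637.4  76.1]
handle [ 661.8 -133.6   52.3] 0.7 plane [ 662.4 -134.4] [ 661.4 -136.6]
tip [650.2  -0.8  54.3] 0.7 plane [646.7   6.4] [651.9   7.5]
centre [571.    2.5  40. ] yaw 0.1544171924251222
A [-118.  -169.7]
B [ 118.  -170.5]
C [-116.6  169.9]
D [116.6 170.3]
plug [-44.9  -1. ]
block [ -22.4 -107.5]
notched [-23. 103.]
dish [77.3 63.6]
handle [  68.6 -150.4]
tip [78.1 -7.7]
[188.70080341 595.66972334 213.62905706] [-6.31308019e-05  1.52795808e-01  9.88257742e-01 -2.71095326e-04]
```

```bash
cat >> geo.py <<'E'
from scipy.spatial.transform import Rotation as Rn
C=np.array([571.,2.5]);YAW=.1544
def b2w(x,y,z): c,s=np.cos(YAW),np.sin(YAW); return np.array([C[0]+c*x-s*y,C[1]+s*x+c*y,z])
def w2b(p): c,s=np.cos(YAW),np.sin(YAW); d=np.array(p)[:2]-C; return np.array([c*d[0]+s*d[1],-s*d[0]+c*d[1]])
def delta(x,y,z,a):
    "row for TCP at board x,y, world z; tool y at angle a from board x, tool down"
    s=robot.get_state();q=s["eef_rot"];R0=Rn.from_quat([q[1],q[2],q[3],q[0]])
    t=YAW+a;R1=Rn.from_matrix(np.array([[-np.sin(t),np.cos(t),0],[np.cos(t),np.sin(t),0],[0,0,-1]]))
    print("t",s["time_s"],"board",w2b(s["eef_pos"]).round(1),s["eef_pos"][2].round(1),"rv",(R0.inv()*R1).as_rotvec().round(3),"d",R0.inv().apply(b2w(x,y,z)-s["eef_pos"]).round(1))
E
python3 - <<'E'
from geo import *
delta(-39,-58,120,.33)
E
```

```text
t 0.25 board [-286.5  644.9] 213.6 rv [-0.001  0.     0.78 ] d [-534.5 -519.3   93.9]
```

Units first: shifts go in shares of 750 mm and turns go in shares of pi rad. So -534.5 mm is -0.7127, -519.3 mm is -0.6924, 0.78 rad is 0.2483.

>>> {"name": "steer_hand", "arguments": {
  "deltas": [
    [[0,0,0.0414],[-0.0667,-0.064,0],16],
    [[0,0,0.0828],[-0.1267,-0.1227,0],16],
    [[0,0,0.1241],[-0.1867,-0.1813,0.0133],16],
    [[0,0,0.1655],[-0.2467,-0.24,0.0267],16],
    [[0,0,0.2069],[-0.3067,-0.2987,0.04],16],
    [[0,0,0.2483],[-0.3667,-0.3573,0.0533],16],
    [[0,0,0.2483],[-0.4267,-0.416,0.0667],16],
    [[0,0,0.2483],[-0.4867,-0.4747,0.08],16],
    [[0,0,0.2483],[-0.5467,-0.5333,0.0933],16],
    [[0,0,0.2483],[-0.6067,-0.592,0.1067],16],
    [[0,0,0.2483],[-0.66,-0.6413,0.1173],16],
    [[0,0,0.2483],[-0.7127,-0.6924,0.1253],16]
  ],
  "grip_n": 10
}}

```text
time_s: 1.75
eef_pos: [541.0, -60.6, 119.8]
eef_rot: [-0.0, 0.517, 0.856, 0.0]
ft_force: [1.1, 0.9, 0.7]
grip_width: 15.9
gripper_force: 0.0
```

```bash
python3 - <<'E'
from geo import *
delta(-39,-58,46,.33)
print(robot.get_state()["grip_width"])
E
```

```text
t 1.75 board [-39.3 -57.8] 119.8 rv [ 0.    -0.    -0.001] d [-0.3  0.2 73.8]
15.911524957337441
```

In the tool's units: 74 mm is 0.0987, 68 mm is 0.0907.

>>> {"name": "steer_hand", "arguments": {
  "deltas": [
    [[0,0,0],[0,0,0.0333],16],
    [[0,0,0],[0,0,0.0667],16],
    [[0,0,0],[0,0,0.0907],16],
    [[0,0,0],[0,0,0.0987],16],
    [[0,0,0],[-0.0067,0,0.0987],16],
    [[0,0,0],[-0.0133,0,0.0987],16],
    [[0,0,0],[-0.02,0,0.0987],16],
    [[0,0,0],[-0.0267,0,0.0987],16],
    [[0,0,0],[-0.0333,0,0.0987],16],
    [[0,0,0],[-0.0413,0,0.0987],16],
    [[0,0,0],[-0.0507,0,0.0987],16],
    [[0,0,0],[-0.06,0,0.0987],16]
  ]
}}

```text
time_s: 3.25
eef_pos: [561.5, -98.9, 46.2]
eef_rot: [0.0, 0.517, 0.856, -0.0]
ft_force: [0.3, 1.0, -0.4]
grip_width: 15.8
gripper_force: 0.1
```

```bash
python3 - <<'E'
from geo import *
delta(8,-192,46,.33)
c=robot.read_camera("scene")["img"][105:305,190:410,::-1]
cv2.imwrite("pics/p1.png",cv2.resize(c,None,fx=2.5,fy=2.5,interpolation=2))
E
```

```text
t 3.25 board [-24.9 -98.7] 46.2 rv [ 0.  0. -0.] d [-98.9   1.    0.2]
```

View pics/p1.png

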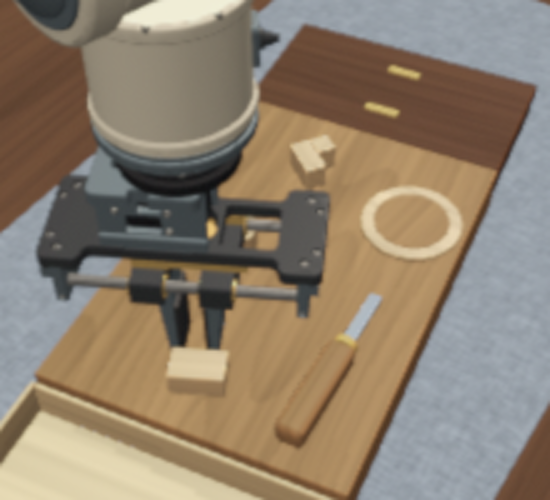

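The block at (198,370) in the crop sits squarely in front of both fingertips and is sliding. I'll keep pushing it off the end.

In the tool's units: -99 mm is -0.132, -90 mm is -0.12.

>>> {"name": "steer_hand", "arguments": {
  "deltas": [
    [[0,0,0],[-0.0107,0,0],16],
    [[0,0,0],[-0.0213,0,0],16],
    [[0,0,0],[-0.032,0,0],16],
    [[0,0,0],[-0.0427,0,0],16],
    [[0,0,0],[-0.0533,0,0],16],
    [[0,0,0],[-0.064,0,0],16],
    [[0,0,0],[-0.0747,0,0],16],
    [[0,0,0],[-0.0853,0,0],16],
    [[0,0,0],[-0.096,0,0],16],
    [[0,0,0],[-0.108,0,0],16],
    [[0,0,0],[-0.12,0,0],16],
    [[0,0,0],[-0.132,0,0],16]
  ]
}}

```text
time_s: 4.8
eef_pos: [607.6, -186.6, 46.2]
eef_rot: [0.0, 0.517, 0.856, 0.0]
ft_force: [0.9, -0.1, -0.6]
grip_width: 16.3
gripper_force: 0.0
```

```bash
python3 - <<'E'
from geo import *
c=robot.read_camera("side")["img"][135:400,210:460,::-1]
cv2.imwrite("pics/p2.png",cv2.resize(c,None,fx=2,fy=2,interpolation=2))
# plug: push toward (-75,-190)
p=np.array([-44.9,-1.]);g=np.array([-75,-190.]);d=(g-p)/np.linalg.norm(g-p)
print("a",np.arctan2(d[0],-d[1]),"start",p-52*d)
a=np.arctan2(d[0],-d[1]);s=p-52*d
delta(s[0],s[1],120,a)
E
```

```text
a -0.15793292772665163 start [-36.72158573  50.35283381]
t 4.85 board [   7.6 -193.5] 46.3 rv [0.001 0.001 0.487] d [245.1  37.  -73.9]
```

View pics/p2.png

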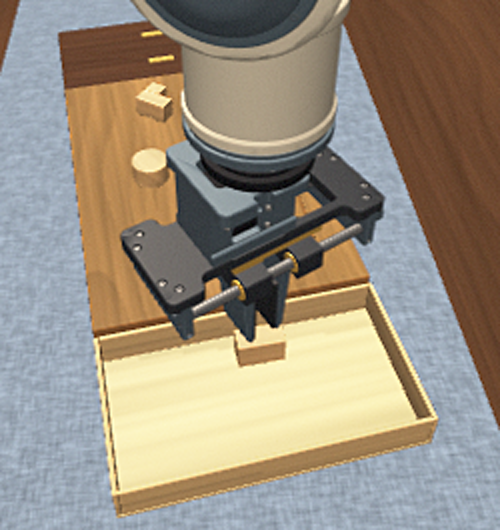

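The block is in the tray at (260,348), against the near wall by the board. The plug at (150,167) and the notched block at (155,102) are undisturbed. Next I lift and go behind the plug.

In the tool's units: 241 mm is 0.3213, 150 mm is 0.2, 0.487 rad is 0.155.

>>> {"name": "steer_hand", "arguments": {
  "deltas": [
    [[0,0,0],[0,0,-0.0533],16],
    [[0,0,0.0159],[0.0267,0.004,-0.0987],16],
    [[0,0,0.0477],[0.08,0.012,-0.0987],16],
    [[0,0,0.0796],[0.14,0.0213,-0.0987],16],
    [[0,0,0.1114],[0.2,0.0307,-0.0987],16],
    [[0,0,0.1432],[0.26,0.04,-0.0987],16],
    [[0,0,0.155],[0.3,0.0467,-0.0987],16],
    [[0,0,0.155],[0.3213,0.0493,-0.0987],16],
    [[0,0,0.155],[0.3213,0.0493,-0.0987],16]
  ]
}}

```text
time_s: 5.98
eef_pos: [527.9, 44.9, 120.3]
eef_rot: [0.0, 0.707, 0.707, 0.0]
ft_force: [1.7, -0.5, -0.6]
grip_width: 15.7
gripper_force: 0.0
```

```bash
python3 - <<'E'
from geo import *
delta(-37.4,46.4,46,-.158)
c=robot.read_camera("side")["img"][135:400,210:460,::-1]
cv2.imwrite("pics/p3.png",cv2.resize(c,None,fx=2,fy=2,interpolation=2))
E
```

```text
t 5.975 board [-36.   48.5] 120.3 rv [0.    0.    0.003] d [-2.3 -1.  74.3]
```

View pics/p3.png

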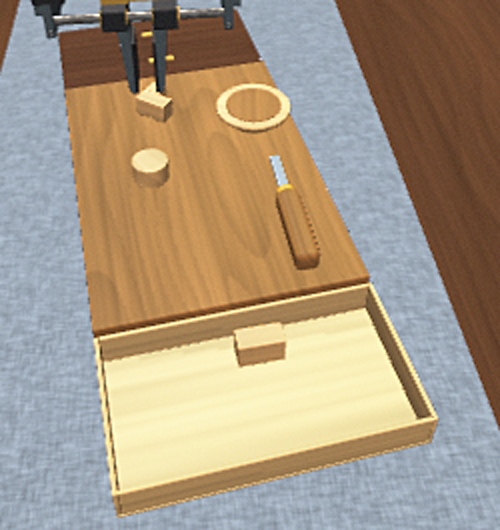

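The block lies flat in the tray at (260,345). The dish and gouge are untouched. Now the plug.

In the tool's units: 74 mm is 0.0987, 60 mm is 0.08.

>>> {"name": "steer_hand", "arguments": {
  "deltas": [
    [[0,0,0],[-0.0027,-0.0013,0.04],16],
    [[0,0,0],[-0.0027,-0.0013,0.08],16],
    [[0,0,0],[-0.0027,-0.0013,0.0987],16],
    [[0,0,0],[-0.0027,-0.0013,0.0987],16],
    [[0,0,0],[-0.0093,-0.0013,0.0987],16],
    [[0,0,0],[-0.016,-0.0013,0.0987],16],
    [[0,0,0],[-0.0227,-0.0013,0.0987],16],
    [[0,0,0],[-0.0307,-0.0013,0.0987],16],
    [[0,0,0],[-0.04,-0.0013,0.0987],16],
    [[0,0,0],[-0.0507,-0.0013,0.0987],16],
    [[0,0,0],[-0.0613,-0.0013,0.0987],16],
    [[0,0,0],[-0.072,-0.0013,0.0987],16]
  ]
}}

```text
time_s: 7.52
eef_pos: [526.8, -10.1, 46.2]
eef_rot: [-0.0, 0.708, 0.706, -0.0]
ft_force: [-0.4, 1.0, 0.5]
grip_width: 15.9
gripper_force: 0.1
```

>>> {"name": "steer_hand", "arguments": {
  "deltas": [
    [[0,0,0],[-0.0107,0,0],16],
    [[0,0,0],[-0.0213,0,0],16],
    [[0,0,0],[-0.032,0,0],16],
    [[0,0,0],[-0.0427,0,0],16],
    [[0,0,0],[-0.0533,0,0],16],
    [[0,0,0],[-0.064,0,0],16],
    [[0,0,0],[-0.0747,0,0],16],
    [[0,0,0],[-0.0853,0,0],16],
    [[0,0,0],[-0.096,0,0],16],
    [[0,0,0],[-0.1067,0,0],16],
    [[0,0,0],[-0.1173,0,0],16],
    [[0,0,0],[-0.128,0,0],16]
  ]
}}

```text
time_s: 9.02
eef_pos: [526.5, -106.1, 46.2]
eef_rot: [-0.0, 0.708, 0.706, -0.0]
ft_force: [-0.5, 0.3, 0.3]
grip_width: 15.9
gripper_force: 0.1
```

>>> {"name": "steer_hand", "arguments": {
  "deltas": [
    [[0,0,0],[-0.0107,0,0],16],
    [[0,0,0],[-0.0213,0,0],16],
    [[0,0,0],[-0.032,0,0],16],
    [[0,0,0],[-0.0427,0,0],16],
    [[0,0,0],[-0.0533,0,0],16],
    [[0,0,0],[-0.064,0,0],16],
    [[0,0,0],[-0.0747,0,0],16],
    [[0,0,0],[-0.0853,0,0],16],
    [[0,0,0],[-0.096,0,0],16],
    [[0,0,0],[-0.1067,0,0],16],
    [[0,0,0],[-0.1173,0,0],16],
    [[0,0,0],[-0.124,0,0],16]
  ]
}}

```text
time_s: 10.52
eef_pos: [526.2, -199.0, 46.2]
eef_rot: [0.0, 0.708, 0.706, 0.0]
ft_force: [-0.1, -0.6, -0.5]
grip_width: 16.0
gripper_force: 0.0
```

```bash
python3 - <<'E'
from geo import *
# notched straight toward (-33,-190)
p=np.array([-23,103.]);g=np.array([-35,-190.]);d=(g-p)/np.linalg.norm(g-p)
a=np.arctan2(d[0],-d[1]);s=p-56*d;print(a,s)
delta(s[0],s[1],120,a)
E
```

```text
-0.04093275525414632 [-20.70840575 158.95309282]
t 10.525 board [ -75.2 -192.3] 46.2 rv [ 0.     0.    -0.117] d [355.4  -1.3 -73.8]
```

In the tool's units: 355 mm is 0.4733, 349 mm is 0.4653, -0.117 rad is -0.0372.

>>> {"name": "steer_hand", "arguments": {
  "deltas": [
    [[0,0,0],[0,0,-0.0533],16],
    [[0,0,0],[0.0267,0,-0.0987],16],
    [[0,0,-0.0159],[0.08,0,-0.0987],16],
    [[0,0,-0.0372],[0.14,0,-0.0987],16],
    [[0,0,-0.0372],[0.2,0,-0.0987],16],
    [[0,0,-0.0372],[0.26,0,-0.0987],16],
    [[0,0,-0.0372],[0.32,-0.0013,-0.0987],16],
    [[0,0,-0.0372],[0.38,-0.0013,-0.0987],16],
    [[0,0,-0.0372],[0.4333,-0.0013,-0.0987],16],
    [[0,0,-0.0372],[0.4653,-0.0013,-0.0987],16],
    [[0,0,-0.0372],[0.4733,-0.0013,-0.0987],16],
    [[0,0,-0.0372],[0.4733,-0.0013,-0.0987],16]
  ]
}}

```text
time_s: 12.02
eef_pos: [526.2, 156.3, 120.1]
eef_rot: [-0.0, 0.666, 0.746, -0.0]
ft_force: [-0.4, -0.5, -0.1]
grip_width: 16.2
gripper_force: 0.0
```

```bash
python3 - <<'E'
from geo import *
delta(-20.7,159,46,-.041)
c=robot.read_camera("side")["img"][135:400,210:460,::-1]
cv2.imwrite("pics/p4.png",cv2.resize(c,None,fx=2,fy=2,interpolation=2))
E
```

```text
t 12.025 board [-20.6 158.8] 120.1 rv [-0.     0.     0.001] d [ 0.2 -0.1 74.1]
```

View pics/p4.png

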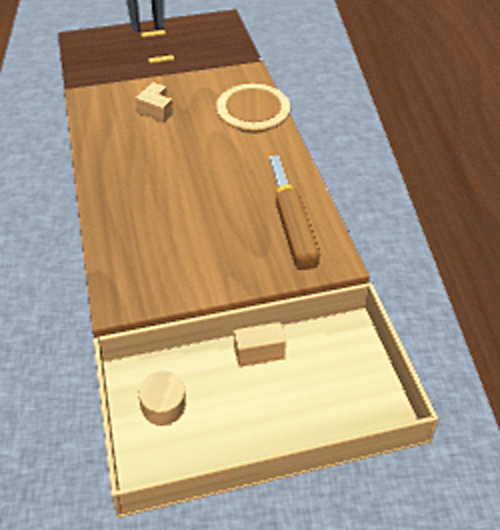

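The plug is in the tray at (162,397). Only the notched block at (155,102) is left, and the fingers are behind it.

In the tool's units: 74 mm is 0.0987, 60 mm is 0.08.

>>> {"name": "steer_hand", "arguments": {
  "deltas": [
    [[0,0,0],[0,0,0.04],16],
    [[0,0,0],[0,0,0.08],16],
    [[0,0,0],[0,0,0.0987],16],
    [[0,0,0],[0,0,0.0987],16],
    [[0,0,0],[-0.0067,0,0.0987],16],
    [[0,0,0],[-0.0133,0,0.0987],16],
    [[0,0,0],[-0.02,0,0.0987],16],
    [[0,0,0],[-0.0267,0,0.0987],16],
    [[0,0,0],[-0.0333,0,0.0987],16],
    [[0,0,0],[-0.04,0,0.0987],16],
    [[0,0,0],[-0.048,0,0.0987],16],
    [[0,0,0],[-0.0573,0,0.0987],16]
  ]
}}

```text
time_s: 13.58
eef_pos: [531.2, 113.4, 46.2]
eef_rot: [0.0, 0.666, 0.746, -0.0]
ft_force: [-0.9, -0.5, 0.1]
grip_width: 16.4
gripper_force: 0.1
```

>>> {"name": "steer_hand", "arguments": {
  "deltas": [
    [[0,0,0],[-0.0093,0,0],16],
    [[0,0,0],[-0.0187,0,0],16],
    [[0,0,0],[-0.028,0,0],16],
    [[0,0,0],[-0.0373,0,0],16],
    [[0,0,0],[-0.0467,0,0],16],
    [[0,0,0],[-0.056,0,0],16],
    [[0,0,0],[-0.0653,0,0],16],
    [[0,0,0],[-0.0747,0,0],16],
    [[0,0,0],[-0.084,0,0],16],
    [[0,0,0],[-0.0933,0,0],16],
    [[0,0,0],[-0.1027,0,0],16],
    [[0,0,0],[-0.112,0,0],16]
  ]
}}

```text
time_s: 15.08
eef_pos: [540.8, 29.9, 46.2]
eef_rot: [-0.0, 0.666, 0.746, -0.0]
ft_force: [-0.6, -0.1, -0.4]
grip_width: 15.8
gripper_force: 0.1
```

```bash
python3 - <<'E'
from geo import *
delta(-35,-192,46,-.041)
c=robot.read_camera("side")["img"][135:400,210:460,::-1]
cv2.imwrite("pics/p5.png",cv2.resize(c,None,fx=2,fy=2,interpolation=2))
E
```

```text
t 15.075 board [-25.7  31.7] 46.2 rv [-0.    -0.     0.001] d [-2.239e+02 -3.000e-01  2.000e-01]
```

View pics/p5.png

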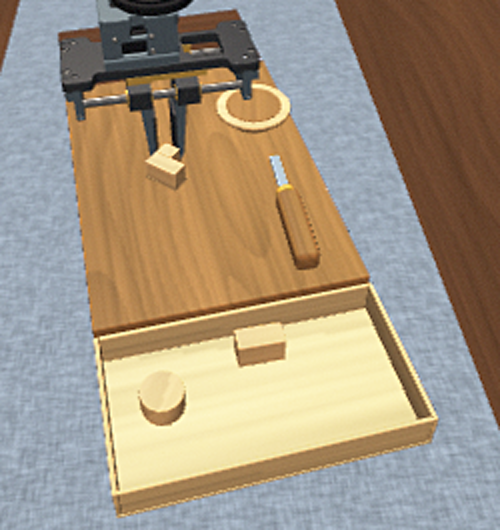

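The notched block at (166,166) rides squarely ahead of both fingertips, with 224 mm left to go.

In the tool's units: -96 mm is -0.128, -88 mm is -0.1173.

>>> {"name": "steer_hand", "arguments": {
  "deltas": [
    [[0,0,0],[-0.0107,0,0],16],
    [[0,0,0],[-0.0213,0,0],16],
    [[0,0,0],[-0.032,0,0],16],
    [[0,0,0],[-0.0427,0,0],16],
    [[0,0,0],[-0.0533,0,0],16],
    [[0,0,0],[-0.064,0,0],16],
    [[0,0,0],[-0.0747,0,0],16],
    [[0,0,0],[-0.0853,0,0],16],
    [[0,0,0],[-0.096,0,0],16],
    [[0,0,0],[-0.1067,0,0],16],
    [[0,0,0],[-0.1173,0,0],16],
    [[0,0,0],[-0.128,0,0],16]
  ]
}}

```text
time_s: 16.62
eef_pos: [551.7, -65.6, 46.2]
eef_rot: [-0.0, 0.666, 0.746, -0.0]
ft_force: [-0.2, 0.5, 0.5]
grip_width: 16.0
gripper_force: 0.1
```

>>> {"name": "steer_hand", "arguments": {
  "deltas": [
    [[0,0,0],[-0.0107,0,0],16],
    [[0,0,0],[-0.0213,0,0],16],
    [[0,0,0],[-0.032,0,0],16],
    [[0,0,0],[-0.0427,0,0],16],
    [[0,0,0],[-0.0533,0,0],16],
    [[0,0,0],[-0.064,0,0],16],
    [[0,0,0],[-0.0747,0,0],16],
    [[0,0,0],[-0.0853,0,0],16],
    [[0,0,0],[-0.096,0,0],16],
    [[0,0,0],[-0.1067,0,0],16],
    [[0,0,0],[-0.1173,0,0],16],
    [[0,0,0],[-0.128,0,0],16]
  ]
}}

```text
time_s: 18.12
eef_pos: [562.6, -161.0, 46.2]
eef_rot: [-0.0, 0.666, 0.746, -0.0]
ft_force: [0.1, -0.1, -0.4]
grip_width: 16.4
gripper_force: 0.0
```

>>> {"name": "steer_hand", "arguments": {
  "deltas": [
    [[0,0,0],[-0.0107,0,0],16],
    [[0,0,0],[-0.0213,0,0],16],
    [[0,0,0],[-0.032,0,0],16],
    [[0,0,0],[-0.0427,0,0],16],
    [[0,0,0],[-0.0427,0,0],16],
    [[0,0,0],[-0.0427,0,-0.0533],16],
    [[0,0,0],[0,0,-0.1067],16],
    [[0,0,0],[0.0667,0,-0.1333],16],
    [[0,0,0],[0.1333,0,-0.1333],16],
    [[0,0,0],[0.2,0,-0.1333],16],
    [[0,0,0],[0.2267,0,-0.1333],16],
    [[0,0,0],[0.2267,0,-0.1333],16]
  ]
}}

```text
time_s: 19.62
eef_pos: [543.0, 9.4, 146.2]
eef_rot: [-0.0, 0.665, 0.747, -0.0]
ft_force: [0.4, -0.5, 0.5]
grip_width: 16.0
gripper_force: 0.0
```

```bash
python3 - <<'E'
from geo import *
c=robot.read_camera("side")["img"][135:400,210:460,::-1]
cv2.imwrite("pics/p6.png",cv2.resize(c,None,fx=2,fy=2,interpolation=2))
E
```

```text
(no output)
```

View pics/p6.png

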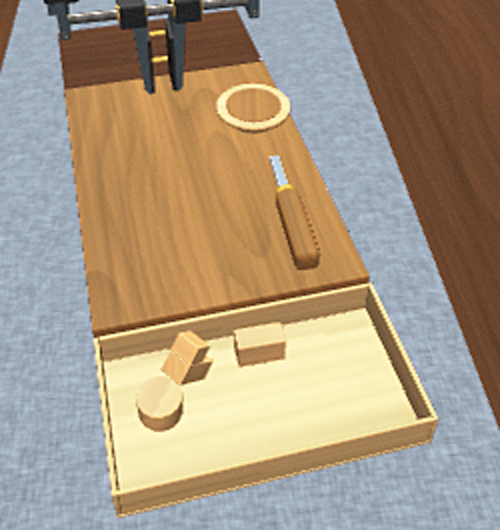

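```bash
python3 - <<'E'
from geo import *
T=robot.read_camera("side");S=robot.read_camera("scene")
for n,(u,v) in dict(notched=(186,357),notch_top=(190,333),block=(260,345)).items():
    for z in (15,25,36):
        p=plane(*ray(T,u/2+210,v/2+135),z); print(n,z,(w2b(p)-[0,-238]).round(1))
cv2.imwrite("pics/p7.png",cv2.resize(S["img"][250:390,150:340,::-1],None,fx=4,fy=4,interpolation=2))
E
```

```text
notched 15 [-47.9  43. ]
notched 25 [-48.8  36.5]
notched 36 [-49.8  29.3]
notch_top 15 [-40.2  64.9]
notch_top 25 [-41.2  58. ]
notch_top 36 [-42.3  50.4]
block 15 [14.1 39.9]
block 25 [12.  33.4]
block 36 [ 9.8 26.4]
```

View pics/p7.png

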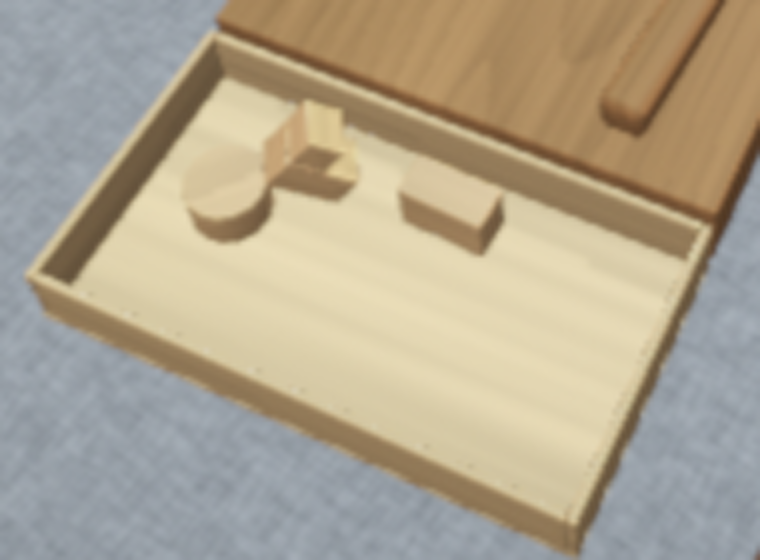

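The tray holds all three pieces inside its walls: plug (225,195), notched block on its side (310,150) and block (450,205). The robot is clear of everything, so I'm handing in.

```bash
python3 -c "
from plant import robot
print(robot.close_job())"
```

```text
the job is handed in; nothing more can be done
None
```

All three offcuts were swept off the board into the scrap tray, the dish and gouge show no movement in the pictures, and the job was handed in at about 20 s of the 64 s (no verdict was returned).

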